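Pack the hearing-aid drying pot for the night

TASK

Pack the bench drying pot for the night: first lay the drying capsule flat on the bottom of the pot, then set the sieve on the ledge above it, then lay the hearing aid and the ear mould on the sieve, in either order, neither on top of the other or of the knob, and last close the pot with its lid, seated flush all round. Leave the pot standing where it is, and do not knock over or push away the dropper bottle or the burr block.

Things in the scene. Friction and masses are not known exactly. Their poses are not given: they have to be found in the camera images.
- pot: White round open drying pot, 130 mm outside diameter, 62 mm tall, about 0.7 kg, standing loose. Origin: centre of its underside, z up. Floor 5 mm thick; the bore is 98 mm wide from 5 to 26 mm up, where a flat ledge 12 mm wide runs all round; above the ledge it is 122 mm wide up to the rim at 62 mm.
- capsule: Drying capsule: white plastic disc with small dark holes in its top, 34 mm diameter, 18 mm tall, about 30 g. Origin: centre of its underside, z up.
- sieve: Steel sieve insert: flat round plate with dark holes, 112 mm diameter, 4 mm thick, with a central post to lift it by: neck 10 mm thick from 4 to 12 mm above the underside, knob 16 mm thick from 15 to 24 mm. About 90 g. Origin: centre of its underside, z up. Seated on the pot's ledge, its underside is 26 mm above the pot's.
- hearing_aid: Beige behind-the-ear hearing aid lying on its side, 37 mm long with its thin clear ear hook, 10 mm tall, its case 12 to 13 mm wide, about 12 g. Origin: underside, below the middle of the case. x runs along its length towards the hook (case from -17 to +17 mm, hook to +21 mm and bent to -y), y across it, z up. Grip it across y.
- ear_mould: Skin-coloured ear mould lying flat side down: a rounded dome 23 mm in diameter, 14 mm tall (upright sides up to 8 mm), with a short canal stub 9 mm thick that sticks out level along +x to 21 mm from the centre. About 12 g. Origin: centre of the dome's underside, z up. Grip it across y.
- lid: Grey lid of the pot, lying knob up, about 0.18 kg: flange 136 mm in diameter from 6 to 12 mm above the underside, below it a plug 114 mm wide that enters the pot's mouth (122 mm), on top a central knob up to 36 mm (20 mm thick, 24 mm from 22 mm up). Origin: centre of the plug's underside, z up. Seated on the rim, its underside is 56 mm above the pot's.
- bottle: Bystander: small amber dropper bottle, 34 mm diameter, 95 mm tall, standing loose. Origin: centre of its underside. Leave it alone.
- burr_block: Bystander: wooden block 55 x 36 x 20 mm with six small grinding burrs standing in it, 48 mm tall in all, loose. Origin: centre of its underside. Leave it alone.
Mind the look-alikes: they are no part of the job. Leave any pink look-alike of the ear_mould alone.

How it is judged:
On the way, in this order (a step that is already met when the one before it is completed fails the run):
1. the drying capsule lies flat on the bottom of the pot, released (horizontal distance between capsule and pot below 0.037 m and z of capsule in the frame of pot below 0.008 m and angle between capsule's own z axis and vertical below 0.1 rad and contact force between the fingers and capsule below 0.1 N), for 0.2 s.
2. the sieve lies level on the ledge above the capsule, released (horizontal distance between capsule and pot below 0.037 m and z of capsule in the frame of pot below 0.008 m and angle between capsule's own z axis and vertical below 0.1 rad and horizontal distance between sieve and pot below 0.008 m and z of sieve in the frame of pot between 0.023 and 0.029 m and angle between sieve's own z axis and vertical below 0.06 rad and contact force between the fingers and sieve below 0.1 N), for 0.2 s.
3. the hearing aid and the ear mould both lie on the sieve, released (horizontal distance between capsule and pot below 0.037 m and z of capsule in the frame of pot below 0.008 m and angle between capsule's own z axis and vertical below 0.1 rad and horizontal distance between sieve and pot below 0.008 m and z of sieve in the frame of pot between 0.023 and 0.029 m and angle between sieve's own z axis and vertical below 0.06 rad and horizontal distance between each of hearing_aid, ear_mould and pot below 0.055 m and z of hearing_aid in the frame of pot between 0.027 and 0.043 m and z of ear_mould in the frame of pot between 0.027 and 0.048 m and horizontal distance between hearing_aid and ear_mould above 0.014 m and contact force between the fingers and hearing_aid below 0.1 N and contact force between the fingers and ear_mould below 0.1 N), for 0.2 s.
At the end, for the whole second after the job is handed in: Capsule flat on the pot's floor; sieve level on the ledge (8 mm of axis, 3 mm of height); hearing aid and ear mould lying on the sieve, not on each other; lid seated on the rim (8 mm of axis, within 2.5 mm of fully down, tilt under 0.04 rad); pot upright; all at rest (horizontal distance between capsule and pot below 0.037 m and z of capsule in the frame of pot below 0.008 m and angle between capsule's own z axis and vertical below 0.1 rad and horizontal distance between each of sieve, lid and pot below 0.008 m and z of sieve in the frame of pot between 0.023 and 0.029 m and angle between sieve's own z axis and vertical below 0.06 rad and horizontal distance between each of hearing_aid, ear_mould and pot below 0.055 m and z of hearing_aid in the frame of pot between 0.027 and 0.043 m and z of ear_mould in the frame of pot between 0.027 and 0.048 m and horizontal distance between hearing_aid and ear_mould above 0.014 m and z of lid in the frame of pot below 0.0585 m and angle between lid's own z axis and vertical below 0.04 rad and angle between pot's own z axis and vertical below 0.05 rad and linear speed of each of pot, capsule, sieve, hearing_aid, ear_mould, lid below 0.02 m/s); the robot touches nothing.
It fails at once if the pot is shifted by more than 40 mm or tipped (distance of pot from where it was at the start of the episode above 0.04 m or angle between pot's own z axis and vertical above 0.35 rad).
It fails at once if the dropper bottle is knocked over or pushed more than 30 mm (distance of bottle from where it was at the start of the episode above 0.03 m or angle between bottle's own z axis and vertical above 0.5 rad).
It fails at once if the burr block is knocked over or pushed more than 30 mm (distance of burr_block from where it was at the start of the episode above 0.03 m or angle between burr_block's own z axis and vertical above 0.5 rad).
It also fails if it takes over 136 s, if anything falls off the work surface, if the arm or the gripper's body presses on something with over 40 N, if the wrist force passes 120 N, or if a joint passes its speed limit or range.

ROBOT

A 6-joint arm with a two-finger parallel gripper is mounted at the origin on the work surface. World frame = base frame: x ahead of the robot, y to its left, z up, the work surface at z = 0. Lengths are in m, angles in rad, forces in N, time in s.
With the tool pointing down it reaches from about 0.4 to 0.925 m from the base axis. Payload 3.4 kg.
Tool frame: the origin (TCP) lies midway between the tips of the shut fingers; the grasp point (between the pads) lies bot.grip_depth behind it (bot.grip_depth is the distance from the TCP to the grasp point, in m); z points along the fingers, y is the line along which they close (so a half turn about z gives the same grasp; the last joint's range is limited). The gripper opens to 85 mm and grips with 20 to 120 N. Pads are 22 mm wide; open, the fingers measure 114 mm over their backs; the gripper's body (76 mm by 85 mm) begins 54 mm behind the grasp point. The pads swing forward as they close: fully open they stand 13 mm farther back than shut.
Start: joints at [1.101, 0.307, 1.506, -0, 1.328, -0.073], TCP at [0.222, 0.53, 0.231] pointing down, gripper open.
Joint ranges: [-3.12, 3.12], [-1.05, 2.28], [0.14, 2.33], [-1.42, 4.57], [0.1, 2.73], [-2.68, 2.68]. Speed limits (rad/s): [2.57, 2.57, 3.14, 3.14, 3.14, 3.14].

INTERFACE

Orientations are given as a 3x3 rotation matrix whose columns are the frame's x, y, z axes.
In Python, from plant import sensors, capture, camera_info, workorder, nets, bot gives the robot as it stands.
- The arm moves only by the shell command python3 -m jog 'ROWS' [FORCE]. ROWS is JSON, a list of rows, each a list of 7 numbers: the shift along the tool's x, y, z in mm, then the turn, a rotation vector about the tool's x, y, z in rad, then the finger opening in mm, from 0 to 85.4. A call has 1 to 8 rows; each row shifts and turns the commanded pose from where the row before left it, along the tool's axes as they then stand; what a row does not reach is not made up. A row lasts 1/8 s, in which the tool goes at most 62.5 mm and 10.7 degrees, less where a joint would pass 70% of its speed; a pose out of reach is approached as far as the arm can. A call with a gripper value outside its range is refused whole. The fingers move at their own pace and stop on an object; FORCE is the grip in N (left out, the last holds). Time passes only in rows, so rows that do not move let the fingers close. It gives the time, the measured TCP pose, the force, the opening and the grip force at its end, in the units of the state.
- sensors.state(): the state, without advancing time (a new reading comes with each control period).
- capture(name): name is "scene" or "top" or "wrist"; returns the picture (480x640x3 uint8, blue, green, red); there is no depth.
- camera_info(name): a dict with "fx", "fy", "cx", "cy" (pixels), "R" (3x3) and "t" (3): a world point X has camera coordinates R X + t; the wrist camera has in their place "mount" (4x4, takes a point from camera to tool coordinates, whose origin is the TCP and whose axes are the flange's). Camera axes: x right, y down, z forward; pixel columns grow to the right and rows downward; lengths in m; the calibration is good to about 2 mm. A picture is of the moment at which its call begins: read the wrist's pose just before it. camera_info takes no time and is no camera call.
- workorder.finish_job(): hands the job in; it is judged then, once.
Trained networks look in the newest picture that a camera, given by its name, has taken for a name from the list of things; names that differ only in an ending like _2 or _b are one class to them, and where a whole thing is asked for, a point or a joint stands for the part that bears it (a point fixed in the world has none). Each returns a list of dicts, best first, with "score" (0 to 1); they miss things now and then, are a little off and sometimes report something else, mostly with a low value. They report only what shows in the picture. A call takes as long as a camera call. They do not tell look-alikes from the thing itself.
- nets.silhouettes(camera, target): "mask" (480x640 bool, what is visible of it) and "extent" ([centre column, centre row, width, height] in pixels, round what is visible of it).
- nets.mark_of(camera, target): "location" ([row, column] in pixels: a listed point, or the origin of a listed thing).
The state is a dict: "clock": time; "qpos": joint angles; "dq": joint speeds; "effort": joint torques, N m; "position": TCP position; "tcp_rot": TCP orientation; "wrist_force": force on the tool from outside, world axes, zero at the start; "moment": the same for the moment, N m; "opening": opening from 0.0 (shut) to 1.0 (fully open); "grip_force": force on a finger pad.
Only numpy, scipy, OpenCV 4.12 (cv2) and the standard library are available. Lean on these libraries where they do the work, as an engineer would, in place of code of your own. Each camera call takes 0.05 s, during which the arm holds its last target. There are 200 camera calls.

## Working session

There is one attempt and no reset: what is moved stays moved. The work goes in short steps, Python scripts to look and compute and a shell command to move; the robot and the scene stay as the last step left them, time stands still between calls to the robot, and variables do not carry over. Pictures are saved under pics/ and viewed, at most 14 in all, crops included, and the job is handed in when it is done.

```bash
mkdir -p pics; ls; cat > h.py <<'E'
import numpy as np, cv2
from plant import sensors, capture, camera_info, workorder, nets, bot
def ray(cam,row,col,st=None):
    c=camera_info(cam)
    d=np.array([(col-c["cx"])/c["fx"],(row-c["cy"])/c["fy"],1.])
    if cam=="wrist":
        st=st or sensors.state(); M=np.array(c["mount"]); R=np.array(st["tcp_rot"]); p=np.array(st["position"])
        return p+R@M[:3,3], R@M[:3,:3]@d
    R=np.array(c["R"]);t=np.array(c["t"]); return -R.T@t, R.T@d
def at(cam,row,col,z,st=None):
    o,d=ray(cam,row,col,st); return o+d*(z-o[2])/d[2]
def proj(cam,X):
    c=camera_info(cam); p=np.array(c["R"])@np.array(X)+np.array(c["t"]); return p[0]/p[2]*c["fx"]+c["cx"],p[1]/p[2]*c["fy"]+c["cy"]
E
python3 - <<'E'
from h import *
s=sensors.state(); print(bot.grip_depth,s["clock"],np.round(s["position"],4),np.round(s["tcp_rot"],3).tolist(),s["opening"])
for c in("top","scene"):
    im=capture(c); cv2.imwrite(f"pics/{c}0.png",im)
    i=camera_info(c);print(c,np.round(-np.array(i["R"]).T@np.array(i["t"]),3),i["fx"])
    for n in["pot","capsule","sieve","hearing_aid","ear_mould","lid","bottle","burr_block"]:
        for r in nets.mark_of(c,n)[:3]:
            l=r["location"]; print(c,n,round(r["score"],2),np.round(l,1),np.round(at(c,l[0],l[1],0),4)[:2])
print(np.round(camera_info("wrist")["mount"],3),camera_info("wrist")["fx"],sensors.state()["clock"])
E
```

```text
pics
0.0187 0.0 [0.2219 0.5297 0.2304] [[-0.922, 0.386, -0.001], [0.386, 0.922, -0.002], [0.0, -0.002, -1.0]] 1.00570036658172
top [0.451 0.012 0.805] 444.1073572383035
top pot 0.56 [274.7 272.8] [0.457  0.0852]
top capsule 0.85 [289.4 389. ] [ 0.4354 -0.125 ]
top sieve 0.75 [205.8 513.5] [ 0.5934 -0.3528]
top sieve 0.48 [273.3 273.5] [0.4595 0.084 ]
top hearing_aid 0.65 [318.  169.1] [0.3755 0.268 ]
top hearing_aid 0.54 [154.9 263.1] [0.6776 0.1103]
top ear_mould 0.57 [187.9 282.1] [0.6165 0.0732]
top ear_mould 0.57 [140.3 303.6] [0.7072 0.036 ]
top ear_mould 0.47 [154.9 266.1] [0.6778 0.1047]
top lid 0.7 [173. 394.] [ 0.6494 -0.1326]
top bottle 0.86 [188.5 143.1] [0.6091 0.3284]
top burr_block 0.79 [325.2 470.1] [ 0.3751 -0.2709]
scene [1.198 0.524 0.72 ] 593.6206702090584
scene pot 0.79 [261.1 378.5] [0.4652 0.0837]
scene capsule 0.48 [215.7 301.1] [ 0.4384 -0.1246]
scene capsule 0.32 [180.2 270.6] [ 0.3731 -0.2661]
scene sieve 0.87 [212.2 169.6] [ 0.5926 -0.3552]
scene hearing_aid 0.64 [270.9 494.1] [0.3629 0.2684]
scene ear_mould 0.58 [325.1 272.2] [0.7082 0.0322]
scene ear_mould 0.45 [330.6 321.6] [0.6689 0.1056]
scene lid 0.87 [267.7 223.7] [ 0.6521 -0.1367]
scene bottle 0.65 [368.2 461.7] [0.6024 0.3253]
scene burr_block 0.6 [177.5 272.4] [ 0.3621 -0.2703]
[[ 0.    -0.955 -0.297  0.074]
 [ 1.    -0.     0.001 -0.001]
 [-0.001 -0.297  0.955 -0.143]
 [ 0.     0.     0.     1.   ]] 338.788648189292 0.9
```

View pics/top0.png

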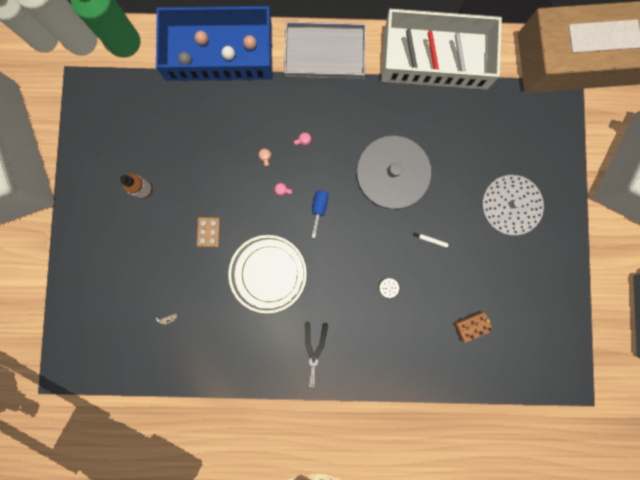

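```bash
python3 - <<'E'
import cv2,numpy as np
t=cv2.imread("pics/top0.png"); s=cv2.imread("pics/scene0.png")
a=cv2.resize(t[110:220,230:340],(550,550),interpolation=cv2.INTER_CUBIC)
cv2.imwrite("pics/crop1.png",a)
E
```

```text
(no output)
```

View pics/crop1.png

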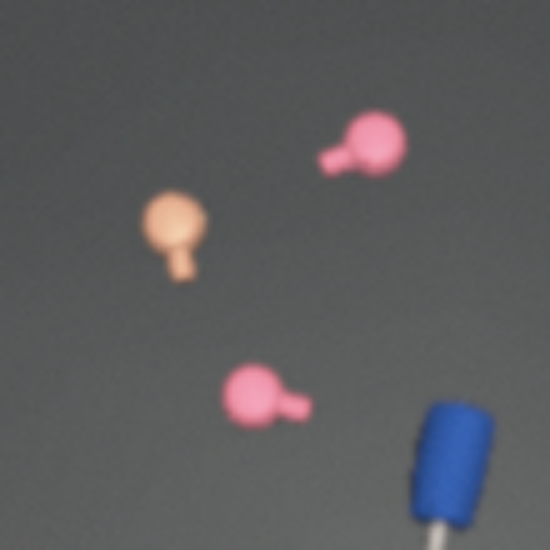

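The skin-coloured ear mould is at about top (264,155). The two pink ones at (305,139) and (281,189) are look-alikes and get left alone. The candidate that fits the description is (264,155), and the crop confirms it. The hearing aid is at (167,319), the capsule at (389,288), the sieve at (513,205), the lid at (394,172) and the pot at (268,273). The bottle at (135,186) and the burr block at (473,326) stay untouched.

```bash
python3 - <<'E'
from h import *
hts={"pot":.062,"capsule":.012,"sieve":.003,"lid":.010,"hearing_aid":.005,"ear_mould":.006}
for c in("top",):
    capture(c)
    for n,h in hts.items():
        for r in nets.silhouettes(c,n)[:3]:
            m=r["mask"].astype(np.uint8); cn=max(cv2.findContours(m,0,1)[0],key=cv2.contourArea)
            (u,v),w,a=cv2.fitEllipse(cn) if len(cn)>5 else ((0,0),0,0)
            p=at(c,v,u,h); print(n,round(r["score"],2),np.round([u,v],1),np.round(w,1),round(a),np.round(p,4), "diam",np.round(np.array(w)/444*(.805-h),4))
E
python3 -m jog '[[0,0,0,0,0,-0.132,85],[0,0,0,0,0,-0.132,85],[0,0,0,0,0,-0.132,85],[-60,0,0,0,0,0,60],[-60,0,0,0,0,0,60],[-60,-60,0,0,0,0,60],[0,-60,0,0,0,0,60],[0,-60,0,0,0,0,60]]' 30
```

```text
pot 0.62 [267.2 274. ] [76.4 77. ] 59 [0.4574 0.0889 0.062 ] diam [0.1278 0.1289]
capsule 0.59 [388.5 287.5] [19.  19.7] 104 [ 0.439  -0.1221  0.012 ] diam [0.0339 0.0352]
lid 0.58 [393.9 171.9] [72.8 74. ] 115 [ 0.649  -0.1306  0.01  ] diam [0.1303 0.1324]
hearing_aid 0.63 [168.3 319.1] [ 7.4 21.2] 73 [0.374  0.2678 0.005 ] diam [0.0134 0.0382]
hearing_aid 0.29 [473.  326.7] [24.5 37.9] 68 [ 0.373  -0.2742  0.005 ] diam [0.0441 0.0684]
ear_mould 0.57 [282.  189.7] [10.6 15.7] 103 [0.6118 0.0729 0.006 ] diam [0.019  0.0282]
ear_mould 0.55 [267.2 274.2] [77.1 77.9] 36 [0.4576 0.0947 0.006 ] diam [0.1387 0.1403]
ear_mould 0.51 [303.1 139.7] [11.5 15.9] 71 [0.7065 0.0368 0.006 ] diam [0.0207 0.0286]
clock: 2.25
position: [0.3871, 0.3643, 0.2309]
tcp_rot: [[-1.0, 0.001, -0.0], [0.001, 1.0, -0.0], [0.0, -0.0, -1.0]]
wrist_force: [1.0, -0.9, 0.1]
opening: 0.704
grip_force: 0.0
```

```bash
python3 -m jog '[[-23,-55,0,0,0,0,60],[-23,-55,0,0,0,0,60],[-23,-55,0,0,0,0,60],[0,-55,20,0,0,0,60],[0,-55,20,0,0,0,60],[0,0,10,0,0,0,60],[0,0,0,0,0,0,60]]'; python3 - <<'E'
from h import *
st=sensors.state(); im=capture("wrist"); cv2.imwrite("pics/w1.png",im); print(st["position"])
for r in nets.silhouettes("wrist","pot")[:2]:
    m=r["mask"].astype(np.uint8); print(r["score"],r["extent"])
    cn=max(cv2.findContours(m,0,1)[0],key=cv2.contourArea)[:,0,:]
    P=np.array([at("wrist",v,u,.062,st)[:2] for u,v in cn if 2<u<637 and 2<v<477])
    print(cv2.minEnclosingCircle(P.astype(np.float32)))
for r in nets.mark_of("wrist","pot")[:2]: l=r["location"]; print(r["score"],l,at("wrist",*l,0.0,st))
E
```

```text
clock: 3.12
position: [0.4547, 0.091, 0.1808]
tcp_rot: [[-1.0, 0.002, -0.001], [0.002, 1.0, 0.001], [0.001, 0.001, -1.0]]
wrist_force: [0.4, 0.7, 0.5]
opening: 0.701
grip_force: 0.0
[0.45472021 0.09096074 0.18083078]
0.57 [317.1, 229.3, 157.5, 157.7]
((0.4583102762699127, 0.08614625036716461), 0.06607279926538467)
0.91 [216.5, 319.7] [ 4.57666058e-01  8.78257830e-02 -5.55111512e-17]
```

View pics/w1.png

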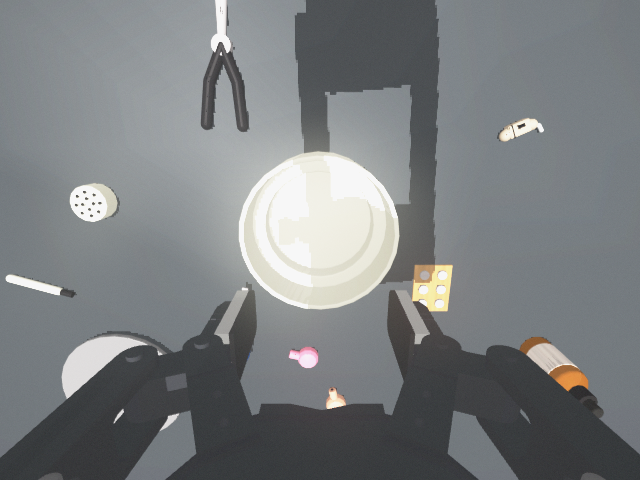

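The pot is centred at pixel (319,230), giving (0.458, 0.087). The radius measures 66 mm against 65 expected, and its bore is empty. The capsule is at (93,202).

```bash
python3 -m jog '[[4,-53,0,0,0,0,60],[4,-53,0,0,0,0,60],[4,-53,20,0,0,0,60],[4,-54,20,0,0,0,60],[0,0,20,0,0,0,60],[0,0,0,0,0,0,60],[0,0,0,0,0,0,60]]'; python3 - <<'E'
from h import *
st=sensors.state(); im=capture("wrist"); cv2.imwrite("pics/w2.png",im); print(st["position"])
for r in nets.silhouettes("wrist","capsule")[:2]:
    m=r["mask"].astype(np.uint8); print(r["score"],r["extent"])
    cn=max(cv2.findContours(m,0,1)[0],key=cv2.contourArea)[:,0,:]
    for z in (0,.018):
        P=np.array([at("wrist",v,u,z,st)[:2] for u,v in cn]); print(z,cv2.minEnclosingCircle(P.astype(np.float32)))
for r in nets.mark_of("wrist","capsule")[:2]: l=r["location"]; print(r["score"],l,at("wrist",*l,0.0,st))
E
```

```text
clock: 4.15
position: [0.4399, -0.1212, 0.1221]
tcp_rot: [[-1.0, -0.001, 0.001], [-0.001, 1.0, -0.0], [-0.001, -0.0, -1.0]]
wrist_force: [0.5, 0.6, 0.0]
opening: 0.706
grip_force: 0.0
[ 0.43990829 -0.1211706   0.12208206]
0.65 [319.8, 234.9, 43.1, 47.4]
0 ((0.44407904148101807, -0.12458609789609909), 0.01936674304306507)
0.018 ((0.43868792057037354, -0.12448514997959137), 0.018056875094771385)
0.97 [229.1, 321.3] [ 0.43957495 -0.12289363  0.        ]
```

```bash
python3 -m jog '[[0,-2,50,0,0,0,60],[0,0,50,0,0,0,55],[0,0,18,0,0,0,50],[0,0,0,0,0,0,25],[0,0,0,0,0,0,20],[0,0,0,0,0,0,20],[0,0,0,0,0,0,20],[0,0,0,0,0,0,20]]' 30; python3 -m jog '[[0,0,0,0,0,0,20],[0,0,-30,0,0,0,20],[0,0,-60,0,0,0,20],[0,0,-60,0,0,0,20],[0,0,0,0,0,0,20]]'
```

```text
clock: 5.3
position: [0.4392, -0.1242, 0.0038]
tcp_rot: [[-1.0, 0.001, 0.001], [0.001, 1.0, -0.0], [-0.001, -0.0, -1.0]]
wrist_force: [0.1, -0.7, -0.4]
opening: 0.38
grip_force: 29.8
clock: 5.92
position: [0.4424, -0.1254, 0.158]
tcp_rot: [[-1.0, 0.001, 0.01], [0.001, 1.0, -0.004], [-0.01, -0.004, -1.0]]
wrist_force: [0.9, 0.5, -0.5]
opening: 0.38
grip_force: 30.0
```

```bash
python3 -m jog '[[-5,53,0,0,0,0,20],[-5,53,0,0,0,0,20],[-5,53,0,0,0,0,20],[-3,51,0,0,0,0,20],[0,0,0,0,0,0,20],[0,0,0,0,0,0,20],[0,0,0,0,0,0,20]]'
```

```text
clock: 6.8
position: [0.4566, 0.0847, 0.1528]
tcp_rot: [[-1.0, 0.002, -0.001], [0.002, 1.0, -0.001], [0.001, -0.001, -1.0]]
wrist_force: [0.9, -1.3, -0.6]
opening: 0.379
grip_force: 30.1
```

```bash
python3 -m jog '[[-1,2,50,0,0,0,20],[0,0,50,0,0,0,20],[0,0,30,0,0,0,20],[0,0,12,0,0,0,20],[0,0,0,0,0,0,20],[0,0,0,0,0,0,20]]'
```

```text
clock: 7.55
position: [0.4592, 0.0877, 0.0123]
tcp_rot: [[-1.0, 0.001, 0.002], [0.001, 1.0, 0.0], [-0.002, 0.0, -1.0]]
wrist_force: [-0.6, -1.2, 0.2]
opening: 0.375
grip_force: 30.1
```

```bash
python3 -m jog '[[0,0,2.5,0,0,0,20],[0,0,0,0,0,0,20],[0,0,0,0,0,0,46],[0,0,0,0,0,0,46],[0,0,0,0,0,0,46],[0,0,0,0,0,0,46],[0,0,-20,0,0,0,46],[0,0,-50,0,0,0,46]]'; python3 -m jog '[[0,0,-60,0,0,0,46],[0,0,-40,0,0,0,46],[0,0,0,0,0,0,46],[0,0,0,0,0,0,46]]'; python3 - <<'E'
from h import *
capture("top"); im=capture("wrist"); cv2.imwrite("pics/w3.png",im)
for r in nets.mark_of("wrist","capsule")[:1]: l=r["location"]; print(r["score"],l,at("wrist",*l,0.005))
E
```

```text
clock: 8.55
position: [0.456, 0.0877, 0.0777]
tcp_rot: [[-1.0, 0.001, -0.006], [0.001, 1.0, -0.001], [0.006, -0.001, -1.0]]
wrist_force: [0.5, -0.2, 0.7]
opening: 0.539
grip_force: 0.0
clock: 9.05
position: [0.4573, 0.0879, 0.1783]
tcp_rot: [[-1.0, 0.001, -0.001], [0.001, 1.0, -0.0], [0.001, -0.0, -1.0]]
wrist_force: [0.3, 0.2, -0.4]
opening: 0.543
grip_force: 0.0
0.66 [221.7, 321.8] [0.46236316 0.08653802 0.005     ]
```

View pics/w3.png

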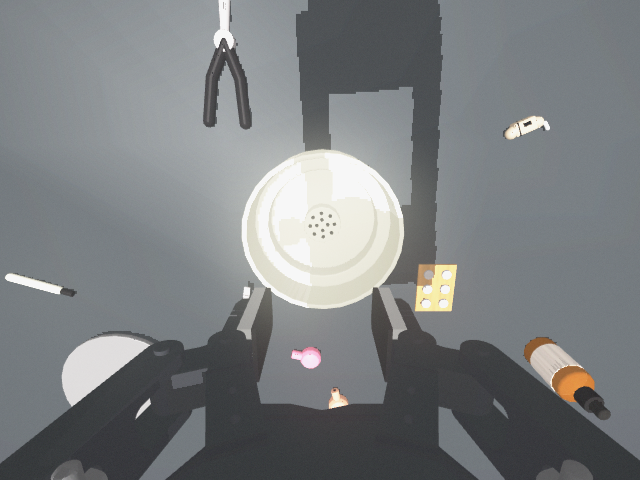

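The capsule lies flat in the middle of the pot, with its holes at about (322,224). Next is the sieve.

```bash
python3 -m jog '[[-17,-55,0,0,0,0,46],[-17,-55,0,0,0,0,46],[-17,-55,0,0,0,0,46],[-17,-55,0,0,0,0,46],[-17,-55,0,0,0,0,46],[-17,-55,0,0,0,0,46],[-17,-55,0,0,0,0,46],[-17,-56,0,0,0,0,46]]';python3 -m jog '[[0,0,20,0,0,0,46],[0,0,20,0,0,0,46],[0,0,0,0,0,0,46]]'; python3 - <<'E'
from h import *
st=sensors.state(); im=capture("wrist"); cv2.imwrite("pics/w4.png",im); print(st["position"])
for r in nets.silhouettes("wrist","sieve")[:2]:
    m=r["mask"].astype(np.uint8); print(r["score"],r["extent"])
    cn=max(cv2.findContours(m,0,1)[0],key=cv2.contourArea)[:,0,:]
    P=np.array([at("wrist",v,u,.003,st)[:2] for u,v in cn]); print(cv2.minEnclosingCircle(P.astype(np.float32)),cv2.fitEllipse(P.astype(np.float32)))
for r in nets.mark_of("wrist","sieve")[:2]: l=r["location"]; print(r["score"],l,at("wrist",*l,0.0,st))
E
```

```text
clock: 10.2
position: [0.5934, -0.3546, 0.1765]
tcp_rot: [[-1.0, 0.001, -0.003], [0.001, 1.0, 0.002], [0.003, 0.002, -1.0]]
wrist_force: [0.4, -0.2, 0.0]
opening: 0.539
grip_force: 0.0
clock: 10.58
position: [0.5916, -0.3521, 0.1347]
tcp_rot: [[-1.0, 0.001, -0.006], [0.001, 1.0, 0.004], [0.006, 0.004, -1.0]]
wrist_force: [-0.0, 0.2, 0.9]
opening: 0.541
grip_force: 0.0
[ 0.59160465 -0.35207162  0.13470932]
0.71 [322.2, 229.5, 137.2, 129.2]
((0.5971677899360657, -0.3522821366786957), 0.056636516004800797) ((0.5971361994743347, -0.3524233102798462), (0.1113007590174675, 0.11154060065746307), 158.77662658691406)
0.59 [233.5, 322.9] [ 0.59768729 -0.35179671  0.        ]
```

View pics/w4.png

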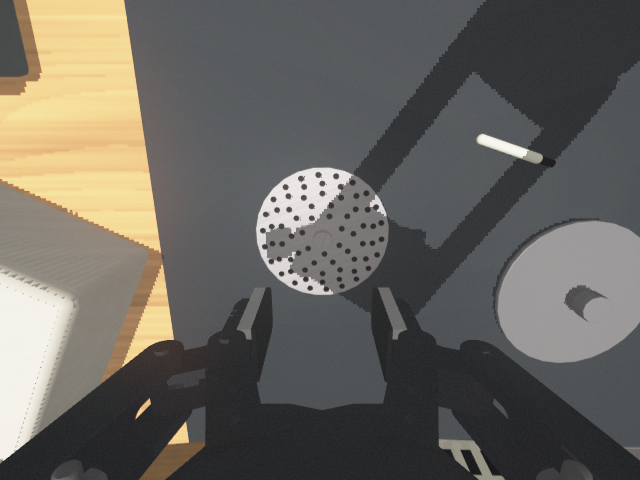

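The sieve is at (322,231) with the measured diameter at 111 mm against 112. The lid shows on the right.

```bash
python3 -m jog '[[-4,0,50,0,0,0,46],[0,0,0,0,0,0,40],[0,0,0,0,0,0,40],[0,0,0,0,0,0,40]]'; python3 - <<'E'
from h import *
st=sensors.state(); im=capture("wrist"); print(st["position"])
for r in nets.silhouettes("wrist","sieve")[:2]:
    m=r["mask"].astype(np.uint8); print(r["score"],r["extent"])
    cn=max(cv2.findContours(m,0,1)[0],key=cv2.contourArea)[:,0,:]
    P=np.array([at("wrist",v,u,.003,st)[:2] for u,v in cn]); print(cv2.fitEllipse(P.astype(np.float32)))
E
```

```text
clock: 11.22
position: [0.599, -0.354, 0.0912]
tcp_rot: [[-1.0, 0.001, 0.003], [0.001, 1.0, -0.002], [-0.003, -0.002, -1.0]]
wrist_force: [-0.2, 0.3, -0.1]
opening: 0.47
grip_force: 0.0
[ 0.59898267 -0.35395495  0.09120318]
0.79 [327.4, 233.9, 159.7, 148.1]
((0.5967292189598083, -0.35264283418655396), (0.11063742637634277, 0.11135421693325043), 54.88210678100586)
```

```bash
python3 -m jog '[[2,1,40,0,0,0,40],[0,0,30,0,0,0,40],[0,0,11,0,0,0,40],[0,0,0,0,0,0,10],[0,0,0,0,0,0,5],[0,0,0,0,0,0,5],[0,0,0,0,0,0,5],[0,0,0,0,0,0,5]]' 50; python3 -m jog '[[0,0,0,0,0,0,5],[0,0,-30,0,0,0,5],[0,0,-50,0,0,0,5],[0,0,-60,0,0,0,5],[0,0,0,0,0,0,5]]'
```

```text
clock: 12.32
position: [0.5963, -0.3525, 0.0088]
tcp_rot: [[-1.0, 0.001, 0.001], [0.001, 1.0, -0.001], [-0.001, -0.001, -1.0]]
wrist_force: [-0.4, 0.7, 3.6]
opening: 0.157
grip_force: 49.1
clock: 12.95
position: [0.5992, -0.3544, 0.154]
tcp_rot: [[-1.0, 0.001, 0.01], [0.001, 1.0, -0.007], [-0.01, -0.007, -1.0]]
wrist_force: [1.1, -0.3, -1.0]
opening: 0.155
grip_force: 49.0
```

```bash
python3 -m jog '[[17,55,0,0,0,0,5],[17,55,0,0,0,0,5],[17,55,0,0,0,0,5],[17,55,0,0,0,0,5],[17,55,0,0,0,0,5],[17,55,0,0,0,0,5],[18,55,0,0,0,0,5],[18,54,0,0,0,0,5]]'; python3 -m jog '[[0,0,0,0,0,0,5],[0,0,20,0,0,0,5],[0,0,0,0,0,0,5],[0,0,0,0,0,0,5],[0,0,0,0,0,0,5]]'; python3 - <<'E'
from h import *
st=sensors.state(); im=capture("wrist"); cv2.imwrite("pics/w5.png",im); print(st["position"])
for n,z in(("sieve",st["position"][2]-.0088+.003),("pot",.062)):
  for r in nets.silhouettes("wrist",n)[:2]:
    m=r["mask"].astype(np.uint8); print(n,r["score"],r["extent"])
    cn=max(cv2.findContours(m,0,1)[0],key=cv2.contourArea)[:,0,:]
    P=np.array([at("wrist",v,u,z,st)[:2] for u,v in cn]); print(cv2.minEnclosingCircle(P.astype(np.float32)),cv2.fitEllipse(P.astype(np.float32)))
E
```

```text
clock: 13.95
position: [0.4562, 0.0885, 0.1467]
tcp_rot: [[-1.0, 0.001, -0.002], [0.001, 1.0, -0.0], [0.002, -0.0, -1.0]]
wrist_force: [0.0, 0.3, -1.3]
opening: 0.155
grip_force: 49.1
clock: 14.58
position: [0.4587, 0.0864, 0.1282]
tcp_rot: [[-1.0, 0.002, 0.001], [0.002, 1.0, 0.0], [-0.001, 0.0, -1.0]]
wrist_force: [-0.6, -0.2, -0.4]
opening: 0.154
grip_force: 49.2
[0.45869893 0.08637701 0.12815948]
sieve 0.81 [322.8, 286.5, 231.5, 211.8]
((0.4599444568157196, 0.08504466712474823), 0.05658683553338051) ((0.45373398065567017, 0.08495394140481949), (0.10365573316812515, 0.1058104932308197), 171.19998168945312)
pot 0.96 [326.9, 189.4, 187.5, 83.3]
((0.4382280111312866, 0.08880288153886795), 0.06085951253771782) ((1.4616172313690186, 0.034923020750284195), (0.47859033942222595, 2.1229166984558105), 87.04833984375)
pot 0.68 [569.1, 121.6, 57.5, 29.6]
((0.38038572669029236, 0.22899281978607178), 0.015304873697459698) ((0.37778010964393616, 0.22741851210594177), (0.011265493929386139, 0.03140714764595032), 14.558184623718262)
```

View pics/w5.png

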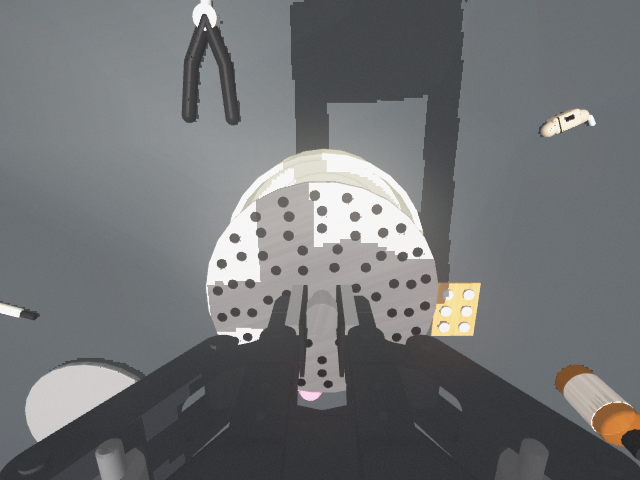

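The sieve hangs level over the pot mouth, with its centre near column 322 against the pot's 327. I'll shift +2 mm in y and lower it.

```bash
python3 -m jog '[[0,2,30,0,0,0,5],[0,0,30,0,0,0,5],[0,0,15,0,0,0,5],[0,0,8,0,0,0,5],[0,0,6,0,0,0,5],[0,0,3,0,0,0,5],[0,0,0,0,0,0,5],[0,0,0,0,0,0,5]]'
```

```text
clock: 15.72
position: [0.4584, 0.089, 0.0362]
tcp_rot: [[-1.0, 0.001, 0.001], [0.001, 1.0, 0.0], [-0.001, 0.0, -1.0]]
wrist_force: [0.2, -1.1, -0.5]
opening: 0.156
grip_force: 49.2
```

```bash
python3 -m jog '[[0,0,1.5,0,0,0,5],[0,0,0,0,0,0,5],[0,0,0,0,0,0,30],[0,0,0,0,0,0,30],[0,0,0,0,0,0,30],[0,0,-20,0,0,0,30],[0,0,-50,0,0,0,30],[0,0,-60,0,0,0,30]]';python3 -m jog '[[0,0,-20,0,0,0,30],[0,0,0,0,0,0,30],[0,0,0,0,0,0,30]]'; python3 - <<'E'
from h import *
st=sensors.state(); im=capture("wrist"); print(st["position"])
cv2.imwrite("pics/w6.png",cv2.resize(im[120:340,210:440],None,fx=2.5,fy=2.5))
for n,z in(("sieve",.029),("pot",.062)):
  for r in nets.silhouettes("wrist",n)[:1]:
    m=r["mask"].astype(np.uint8); print(n,r["score"],r["extent"])
    cn=max(cv2.findContours(m,0,1)[0],key=cv2.contourArea)[:,0,:]
    P=np.array([at("wrist",v,u,z,st)[:2] for u,v in cn]); print(cv2.minEnclosingCircle(P.astype(np.float32)),cv2.fitEllipse(P.astype(np.float32)))
E
```

```text
clock: 16.73
position: [0.4569, 0.0888, 0.1646]
tcp_rot: [[-1.0, 0.001, -0.003], [0.001, 1.0, -0.0], [0.003, -0.0, -1.0]]
wrist_force: [0.9, -0.0, 0.3]
opening: 0.352
grip_force: 0.0
clock: 17.1
position: [0.457, 0.0888, 0.1831]
tcp_rot: [[-1.0, 0.001, -0.002], [0.001, 1.0, -0.0], [0.002, -0.0, -1.0]]
wrist_force: [0.2, -0.3, 0.2]
opening: 0.35
grip_force: 0.0
[0.45698089 0.08883258 0.18311665]
sieve 0.85 [321.6, 218.4, 124.7, 119.9]
((0.4595765173435211, 0.08763322979211807), 0.056278884410858154) ((0.4594680070877075, 0.0875595435500145), (0.110841765999794, 0.11109045147895813), 40.192588806152344)
pot 0.81 [320.3, 225.8, 159.8, 158.8]
((0.45870572328567505, 0.08650613576173782), 0.06634494662284851) ((0.4582443833351135, 0.08714708685874939), (0.12798763811588287, 0.1284363865852356), 46.42451858520508)
```

View pics/w6.png

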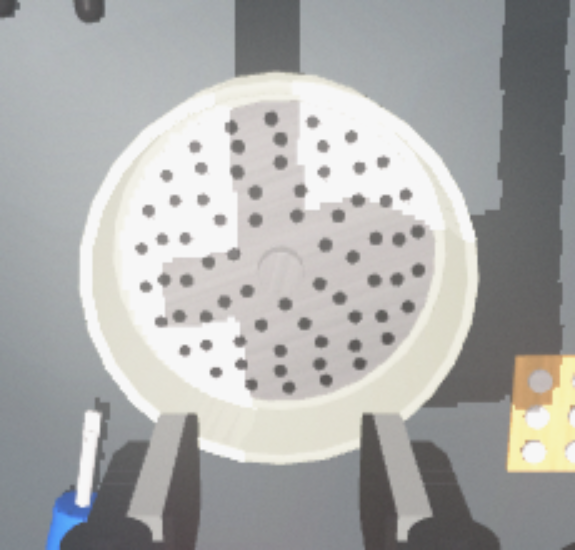

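The sieve is seated on the ledge: its circle at 29 mm height measures 111 mm, it is within 1.3 mm of the pot's axis, and it sits level. Next is the hearing aid.

```bash
python3 -m jog '[[21,45,0,0,0,0,40],[21,45,0,0,0,0,40],[21,45,20,0,0,0,40],[20,44,20,0,0,0,40],[0,0,10,0,0,0,40],[0,0,0,0,0,0,40],[0,0,0,0,0,0,40]]'; python3 - <<'E'
from h import *
st=sensors.state(); im=capture("wrist"); print(st["position"])
for r in nets.silhouettes("wrist","hearing_aid")[:1]:
    m=r["mask"].astype(np.uint8); x=[int(q) for q in r["extent"][:2]]; print(r["score"],r["extent"])
    cn=max(cv2.findContours(m,0,1)[0],key=cv2.contourArea)[:,0,:]
    P=np.array([at("wrist",v,u,.005,st)[:2] for u,v in cn]); print(cv2.minAreaRect((P*1000).astype(np.float32)))
    cv2.imwrite("pics/w7.png",cv2.resize(im[x[1]-50:x[1]+50,x[0]-60:x[0]+60],None,fx=5,fy=5))
for r in nets.mark_of("wrist","hearing_aid")[:2]: l=r["location"]; print(r["score"],l,at("wrist",*l,0.0,st))
E
```

```text
clock: 18.12
position: [0.3759, 0.2672, 0.1343]
tcp_rot: [[-1.0, 0.002, 0.0], [0.002, 1.0, -0.0], [-0.0, -0.0, -1.0]]
wrist_force: [0.9, -0.7, 0.5]
opening: 0.466
grip_force: 0.0
[0.37589424 0.26715797 0.13429556]
0.75 [326.6, 227.7, 44.4, 24.7]
((375.3405456542969, 267.46636962890625), (15.402573585510254, 36.73283004760742), 15.262849807739258)
0.79 [223.4, 320.4] [0.37383924 0.26466395 0.        ]
```

View pics/w7.png

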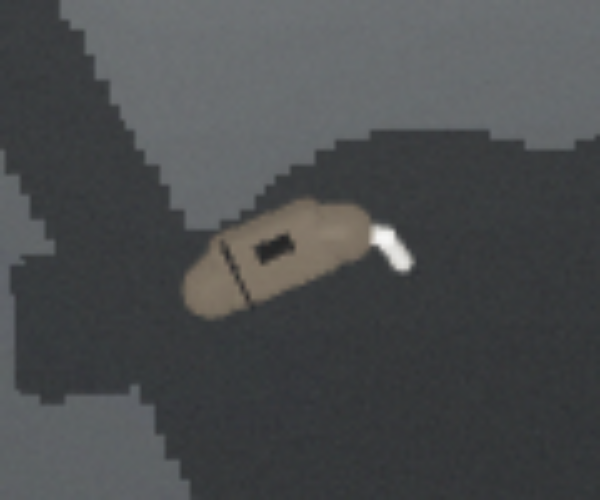

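The hearing aid's hook points right, and its case axis is tilted about 25° up from image-right. That puts its x axis at a world angle of 115° and the case centre near (0.375, 0.264).

```bash
python3 -m jog '[[1,-3,0,0,0,0.163,32],[0,0,0,0,0,0.163,32],[0,0,0,0,0,0.163,32],[0,0,0,0,0,0.163,32],[0,0,0,0,0,0.163,32],[0,0,0,0,0,0.163,32],[0,0,0,0,0,0.163,32],[0,0,40,0,0,0,32]]'; python3 -m jog '[[0,0,0,0,0,0,32],[0,0,0,0,0,0,32],[0,0,0,0,0,0,32]]';  python3 - <<'E'
from h import *
st=sensors.state(); im=capture("wrist"); print(st["position"])
R=np.array(st["tcp_rot"])
for r in nets.silhouettes("wrist","hearing_aid")[:1]:
    m=r["mask"].astype(np.uint8); print(r["score"],r["extent"])
    # beige only: drop the clear hook
    cn=max(cv2.findContours(m,0,1)[0],key=cv2.contourArea)[:,0,:]
    P=np.array([(R.T@(at("wrist",v,u,.005,st)-st["position"]))[:2] for u,v in cn])*1000; print(cv2.minAreaRect(P.astype(np.float32)),P.min(0),P.max(0))
    x=[int(q) for q in r["extent"][:2]]
for r in nets.mark_of("wrist","hearing_aid")[:2]: l=r["location"]; print(r["score"],l,1000*R.T@(at("wrist",*l,0.0,st)-st["position"]))
cv2.imwrite("pics/w8.png",cv2.resize(im[x[1]-60:x[1]+60,x[0]-60:x[0]+60],None,fx=4,fy=4))
E
```

```text
clock: 19.27
position: [0.378, 0.2663, 0.0968]
tcp_rot: [[-0.413, 0.91, 0.008], [0.911, 0.413, 0.005], [0.001, 0.01, -1.0]]
wrist_force: [0.9, -0.1, -0.9]
opening: 0.375
grip_force: 0.0
clock: 19.65
position: [0.3752, 0.2654, 0.0955]
tcp_rot: [[-0.416, 0.909, 0.002], [0.909, 0.416, 0.001], [0.0, 0.002, -1.0]]
wrist_force: [0.3, -0.0, 0.3]
opening: 0.379
grip_force: 0.0
[0.37524641 0.26539829 0.09550893]
0.75 [327.2, 239.8, 24.4, 51.0]
((1.310953140258789, 0.8767375946044922), (37.49433135986328, 14.016837120056152), 9.187479019165039) [-17.51295358  -6.01706217] [18.76071993 10.44626621]
0.94 [235.6, 320.4] [ 2.0827188  -0.61421726 95.50818505]
```

View pics/w8.png

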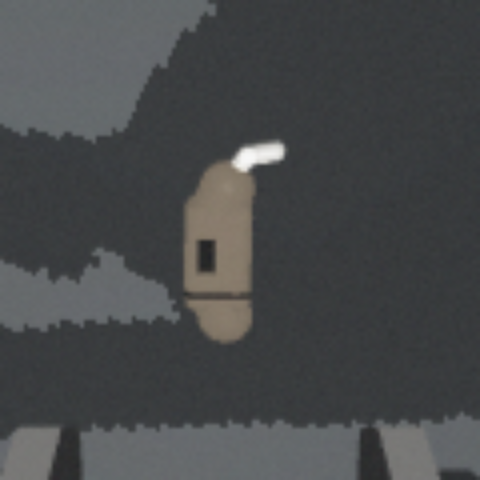

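The case is aligned with the tool x axis and centred to within a millimetre.

```bash
python3 -m jog '[[0,0,50,0,0,0,32],[0,0,30,0,0,0,32],[0,0,11.5,0,0,0,32],[0,0,0,0,0,0,5],[0,0,0,0,0,0,2],[0,0,0,0,0,0,2],[0,0,0,0,0,0,2],[0,0,0,0,0,0,2]]' 20; python3 -m jog '[[0,0,0,0,0,0,2],[0,0,-40,0,0,0,2],[0,0,-60,0,0,0,2],[0,0,-40,0,0,0,2],[0,0,0,0,0,0,2],[0,0,0,0,0,0,2]]'
```

```text
clock: 20.8
position: [0.3744, 0.2651, 0.0032]
tcp_rot: [[-0.416, 0.909, 0.001], [0.909, 0.416, 0.0], [0.0, 0.001, -1.0]]
wrist_force: [-0.6, -0.5, -0.5]
opening: 0.13
grip_force: 23.0
clock: 21.55
position: [0.3736, 0.2646, 0.1424]
tcp_rot: [[-0.416, 0.909, -0.001], [0.909, 0.416, -0.0], [-0.0, -0.001, -1.0]]
wrist_force: [-0.1, -0.3, -0.1]
opening: 0.134
grip_force: 23.0
```

```bash
python3 -m jog '[[-54,1,0,0,0,0,2],[-55,1,0,0,0,0,2],[-55,1,0,0,0,0,2],[0,0,40,0,0,0,2],[0,0,20,0,0,0,2],[0,0,0,0,0,0,2],[0,0,0,0,0,0,2]]'
```

```text
clock: 22.42
position: [0.4448, 0.1172, 0.0824]
tcp_rot: [[-0.416, 0.909, -0.001], [0.909, 0.416, -0.0], [0.0, -0.001, -1.0]]
wrist_force: [0.3, -0.5, -0.2]
opening: 0.129
grip_force: 23.0
```

```bash
python3 -m jog '[[0,0,25,0,0,0,2],[0,0,15,0,0,0,2],[0,0,6,0,0,0,2],[0,0,2,0,0,0,2],[0,0,0,0,0,0,2],[0,0,0,0,0,0,2]]'; python3 -m jog '[[0,0,0.5,0,0,0,2],[0,0,0,0,0,0,22],[0,0,0,0,0,0,22],[0,0,0,0,0,0,22],[0,0,-20,0,0,0,22],[0,0,-50,0,0,0,22],[0,0,-60,0,0,0,22],[0,0,0,0,0,0,22]]'; python3 - <<'E'
from h import *
st=sensors.state(); im=capture("wrist")
R=np.array(st["tcp_rot"]); print(st["position"])
for r in nets.mark_of("wrist","hearing_aid")[:2]: l=r["location"]; print(r["score"],l,at("wrist",*l,0.03,st))
E
```

```text
clock: 23.18
position: [0.4457, 0.1172, 0.0354]
tcp_rot: [[-0.416, 0.909, 0.001], [0.909, 0.416, 0.0], [-0.0, 0.001, -1.0]]
wrist_force: [-0.3, 0.0, -0.7]
opening: 0.13
grip_force: 23.0
clock: 24.18
position: [0.4489, 0.1178, 0.1689]
tcp_rot: [[-0.416, 0.909, 0.011], [0.909, 0.416, 0.002], [-0.003, 0.01, -1.0]]
wrist_force: [0.6, 0.5, -0.8]
opening: 0.257
grip_force: 0.0
[0.44893031 0.11776353 0.16891439]
0.66 [221.1, 317.8] [0.44689987 0.11862384 0.03      ]
```

```bash
python3 -m jog '[[0,0,0,0,0,-0.185,40],[0,0,0,0,0,-0.185,40],[0,0,0,0,0,-0.185,40],[0,0,0,0,0,-0.185,40],[0,0,0,0,0,-0.185,40],[0,0,0,0,0,-0.185,40],[0,0,0,0,0,-0.185,40],[-45,-9,0,0,0,0,40]]'; python3 -m jog '[[-45,-9,0,0,0,0,40],[-45,-9,0,0,0,0,40],[-45,-9,10,0,0,0,40],[-45,-9,20,0,0,0,40],[0,0,10,0,0,0,40],[0,0,0,0,0,0,40],[0,0,0,0,0,0,40]]'; python3 - <<'E'
from h import *
st=sensors.state(); im=capture("wrist"); print(st["position"],st["qpos"])
R=np.array(st["tcp_rot"])
cv2.imwrite("pics/w9.png",im)
for r in nets.silhouettes("wrist","ear_mould")[:3]:
    m=r["mask"].astype(np.uint8); print(r["score"],r["extent"],im[r["mask"]].mean(0))
    cn=max(cv2.findContours(m,0,1)[0],key=cv2.contourArea)[:,0,:]
    P=np.array([(R.T@(at("wrist",v,u,.006,st)-st["position"]))[:2] for u,v in cn])*1000; print(cv2.minAreaRect(P.astype(np.float32)))
for r in nets.mark_of("wrist","ear_mould")[:3]: l=r["location"]; print(r["score"],l,at("wrist",*l,0,st),1000*R.T@(at("wrist",*l,0.0,st)-st["position"]))
E
```

```text
clock: 25.28
position: [0.4858, 0.1148, 0.1617]
tcp_rot: [[-0.988, -0.155, -0.009], [-0.155, 0.988, -0.001], [0.009, 0.0, -1.0]]
wrist_force: [0.6, -0.1, 0.2]
opening: 0.468
grip_force: 0.0
clock: 26.15
position: [0.6727, 0.1071, 0.1238]
tcp_rot: [[-0.988, -0.153, -0.002], [-0.153, 0.988, -0.0], [0.002, 0.0, -1.0]]
wrist_force: [1.3, 0.5, -0.1]
opening: 0.467
grip_force: 0.0
[0.67273831 0.10708137 0.1237908 ] [ 9.58177850e-02  5.38625408e-01  1.40135746e+00  8.21965399e-05
  1.20390974e+00 -1.62847119e+00]
0.87 [232.8, 262.1, 36.8, 33.5] [231.53380282 215.64507042 243.83521127]
((-23.264625549316406, -76.73783111572266), (31.825307846069336, 22.048267364501953), 49.12783432006836)
0.81 [287.1, 152.8, 37.0, 33.5] [234.95581897 220.81465517 244.01616379]
((62.2453498840332, -28.408260345458984), (30.387189865112305, 23.14337158203125), 89.98439025878906)
0.8 [319.0, 230.0, 33.7, 42.0] [138.07943925 162.01168224 207.96378505]
((-1.490269660949707, -4.764060974121094), (24.141706466674805, 33.031063079833984), 61.10438919067383)
0.87 [234.5, 320.7] [0.67709916 0.10545431 0.        ] [ -4.34456838  -2.30042624 123.78068994]
0.74 [258.6, 227.0] [0.70995462 0.03096758 0.        ] [-25.42767492 -80.9340827  123.71593058]
0.68 [151.1, 293.9] [0.61462347 0.07511958 0.        ] [ 62.0337278  -22.72855004 123.92853847]
```

View pics/w9.png

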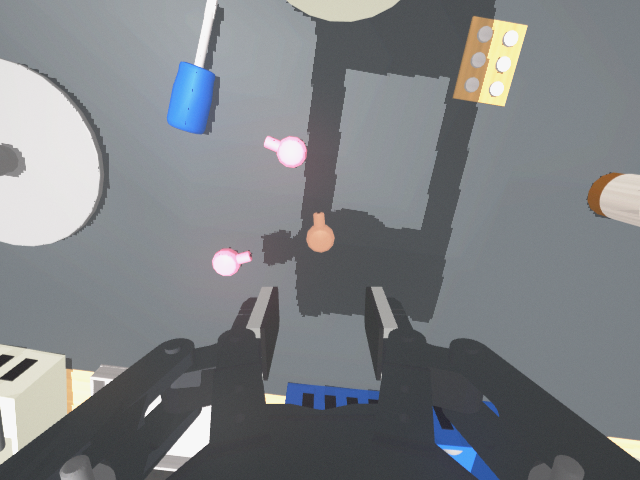

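The skin-coloured mould is at (320,237) with its stub pointing up at (319,214), already aligned with the tool x axis. The pink ones at (228,262) and (291,151) stay clear of the fingers. I'll grasp it.

```bash
python3 -m jog '[[-4,-2,40,0,0,0,42],[0,0,40,0,0,0,42],[0,0,30,0,0,0,42],[0,0,9,0,0,0,42],[0,0,0,0,0,0,42],[0,0,0,0,0,0,42]]'; python3 -m jog '[[0,0,0,0,0,0,15],[0,0,0,0,0,0,10],[0,0,0,0,0,0,10],[0,0,0,0,0,0,10],[0,0,0,0,0,0,10],[0,0,0,0,0,0,10]]' 20
```

```text
clock: 27.05
position: [0.6801, 0.1058, 0.0072]
tcp_rot: [[-0.988, -0.153, 0.003], [-0.153, 0.988, 0.0], [-0.003, -0.0, -1.0]]
wrist_force: [0.2, -0.1, 0.4]
opening: 0.493
grip_force: 0.0
clock: 27.8
position: [0.6798, 0.1057, 0.007]
tcp_rot: [[-0.988, -0.153, 0.003], [-0.153, 0.988, 0.0], [-0.003, -0.0, -1.0]]
wrist_force: [-0.5, -0.8, 6.2]
opening: 0.235
grip_force: 19.6
```

The tips are at 7 mm, too close to the top of the mould's upright sides (8 mm), so I'll regrip lower.

```bash
python3 -m jog '[[0,0,0,0,0,0,42],[0,0,0,0,0,0,42],[0,0,0,0,0,0,42],[2.5,0,4,0,0,0,42],[0,0,0,0,0,0,42],[0,0,0,0,0,0,42]]'; python3 -m jog '[[0,0,0,0,0,0,15],[0,0,0,0,0,0,10],[0,0,0,0,0,0,10],[0,0,0,0,0,0,10],[0,0,0,0,0,0,10],[0,0,0,0,0,0,10]]' 20;  python3 -m jog '[[0,0,-30,0,0,0,10],[0,0,-60,0,0,0,10],[0,0,-60,0,0,0,10],[0,0,0,0,0,0,10],[0,0,0,0,0,0,10]]'
```

```text
clock: 28.55
position: [0.676, 0.1052, 0.0011]
tcp_rot: [[-0.988, -0.153, -0.0], [-0.153, 0.988, -0.0], [0.0, 0.0, -1.0]]
wrist_force: [-0.3, -0.3, 1.1]
opening: 0.496
grip_force: 0.0
clock: 29.3
position: [0.6764, 0.1053, 0.0015]
tcp_rot: [[-0.988, -0.153, 0.0], [-0.153, 0.988, 0.0], [-0.0, -0.0, -1.0]]
wrist_force: [-0.1, 0.7, 0.7]
opening: 0.25
grip_force: 19.7
clock: 29.92
position: [0.6756, 0.1052, 0.1512]
tcp_rot: [[-0.988, -0.153, -0.0], [-0.153, 0.988, -0.0], [0.0, -0.0, -1.0]]
wrist_force: [0.2, 0.1, 0.5]
opening: 0.246
grip_force: 19.7
```

```bash
python3 -m jog '[[46,4,0,0,0,0,10],[46,4,0,0,0,0,10],[46,4,0,0,0,0,10],[46,3,0,0,0,0,10],[0,0,40,0,0,0,10],[0,0,30,0,0,0,10],[0,0,0,0,0,0,10],[0,0,0,0,0,0,10]]'
```

```text
clock: 30.92
position: [0.4918, 0.0919, 0.0809]
tcp_rot: [[-0.988, -0.153, -0.002], [-0.153, 0.988, -0.0], [0.002, 0.0, -1.0]]
wrist_force: [0.2, -0.5, 0.6]
opening: 0.251
grip_force: 19.7
```

```bash
python3 - <<'E'
from h import *
st=sensors.state(); im=capture("wrist"); cv2.imwrite("pics/w10.png",im); print(st["position"])
E
```

```text
[0.49181911 0.09193316 0.08089167]
```

View pics/w10.png

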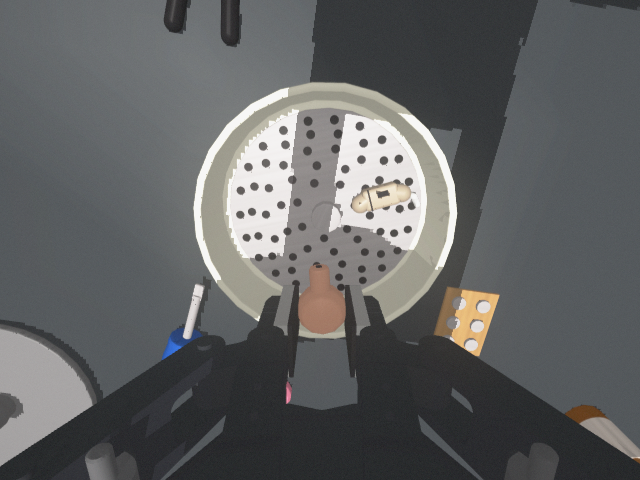

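The hearing aid lies flat on the sieve at (382,196). The mould is held at (321,305) with its stub pointing toward the knob and clear of everything. I'll lower it.

```bash
python3 -m jog '[[0,0,25,0,0,0,10],[0,0,15,0,0,0,10],[0,0,6,0,0,0,10],[0,0,1.5,0,0,0,10],[0,0,0,0,0,0,10],[0,0,0,0,0,0,10]]'
```

```text
clock: 31.72
position: [0.4926, 0.092, 0.0344]
tcp_rot: [[-0.988, -0.153, 0.001], [-0.153, 0.988, 0.0], [-0.001, -0.0, -1.0]]
wrist_force: [-0.5, 0.6, -0.2]
opening: 0.25
grip_force: 19.7
```

```bash
python3 -m jog '[[0,0,1.5,0,0,0,10],[0,0,0,0,0,0,10],[0,0,0,0,0,0,34],[0,0,0,0,0,0,34],[0,0,0,0,0,0,34],[0,0,-20,0,0,0,34],[0,0,-50,0,0,0,34],[0,0,-60,0,0,0,34]]'; python3 -m jog '[[50,0,0,0,0,0,40],[0,0,0,0,0,0,40],[0,0,0,0,0,0,40]]'; python3 - <<'E'
from h import *
st=sensors.state(); im=capture("wrist"); cv2.imwrite("pics/w11.png",im); print(st["position"])
for n,z in(("hearing_aid",.03),("ear_mould",.03)):
  for r in nets.mark_of("wrist",n)[:1]: l=r["location"]; print(n,r["score"],l,at("wrist",*l,z,st))
E
```

```text
clock: 32.72
position: [0.4909, 0.0918, 0.1626]
tcp_rot: [[-0.988, -0.153, -0.003], [-0.153, 0.988, -0.0], [0.003, 0.0, -1.0]]
wrist_force: [1.2, 0.6, 0.4]
opening: 0.399
grip_force: 0.0
clock: 33.1
position: [0.4427, 0.0844, 0.1625]
tcp_rot: [[-0.988, -0.153, 0.001], [-0.153, 0.988, 0.0], [-0.001, -0.0, -1.0]]
wrist_force: [-0.2, 1.0, -0.1]
opening: 0.473
grip_force: 0.0
[0.44268458 0.08435363 0.16247323]
hearing_aid 0.57 [234.0, 360.2] [0.44447621 0.1161627  0.03      ]
ear_mould 0.75 [367.8, 291.4] [0.58718633 0.07562663 0.03      ]
```

View pics/w11.png

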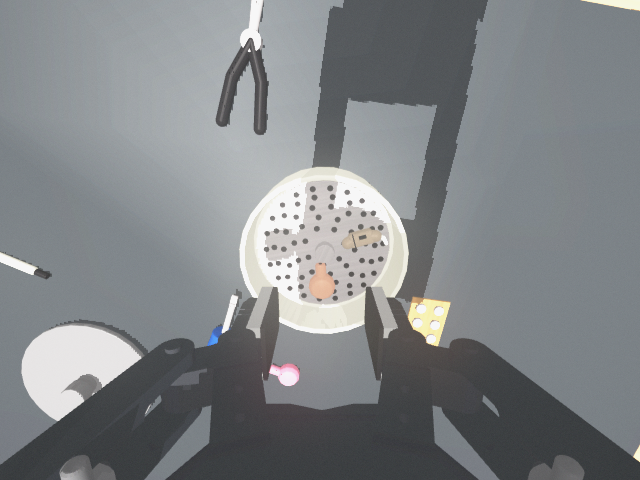

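Both items lie on the sieve: the mould at (321,284) and the aid at (363,238), apart from each other and off the knob. Next is the lid.

```bash
python3 -m jog '[[-34,-49,0,0,0,0,45],[-34,-49,0,0,0,0,45],[-34,-49,0,0,0,0,45],[-35,-49,0,0,0,0,45],[-34,-49,20,0,0,0,45],[0,0,10,0,0,0,45],[0,0,0,0,0,0,45],[0,0,0,0,0,0,45]]'; cat > lid.py <<'E'
from h import *
import sys
st=sensors.state(); im=capture("wrist"); print(st["position"])
R=np.array(st["tcp_rot"])
for r in nets.silhouettes("wrist","lid")[:1]:
    m=r["mask"].astype(np.uint8); print(r["score"],r["extent"])
    cn=max(cv2.findContours(m,0,1)[0],key=cv2.contourArea)[:,0,:]
    P=np.array([at("wrist",v,u,float(sys.argv[1]),st)[:2] for u,v in cn]); (c,w,a)=cv2.fitEllipse(P.astype(np.float32)); e=cv2.minEnclosingCircle(P.astype(np.float32))
    print("ell",c,w,"circ",e,"tool mm",1000*(R.T@(np.array([*c,0])-st["position"]))[:2])
for r in nets.mark_of("wrist","lid")[:1]: l=r["location"]; print(r["score"],l,at("wrist",*l,float(sys.argv[1])-.011,st))
E
python3 lid.py .011
```

```text
clock: 34.25
position: [0.648, -0.1303, 0.1324]
tcp_rot: [[-0.988, -0.153, -0.001], [-0.153, 0.988, 0.001], [0.001, 0.001, -1.0]]
wrist_force: [0.1, 0.2, -0.3]
opening: 0.524
grip_force: 0.0
[ 0.64801915 -0.13030098  0.13236723]
0.82 [319.9, 227.9, 166.1, 162.8]
ell (0.6509698033332825, -0.13231037557125092) (0.13387206196784973, 0.13462771475315094) circ ((0.6515524983406067, -0.13233838975429535), 0.0683467835187912) tool mm [-2.73775126 -2.53299179]
0.88 [229.0, 321.9] [ 0.65011632 -0.13119337  0.        ]
```

```bash
python3 -m jog '[[-2.5,-2,40,0,0,0,45],[0,0,40,0,0,0,45],[0,0,30,0,0,0,45],[0,0,4,0,0,0,45],[0,0,0,0,0,0,45],[0,0,0,0,0,0,45]]'; python3 -m jog '[[0,0,0,0,0,0,15],[0,0,0,0,0,0,10],[0,0,0,0,0,0,10],[0,0,0,0,0,0,10],[0,0,0,0,0,0,10],[0,0,0,0,0,0,10],[0,0,0,0,0,0,10]]' 70
```

```text
clock: 35.15
position: [0.653, -0.1332, 0.0205]
tcp_rot: [[-0.988, -0.153, 0.003], [-0.153, 0.988, -0.001], [-0.003, -0.001, -1.0]]
wrist_force: [-0.1, 0.2, 1.0]
opening: 0.526
grip_force: 0.0
clock: 36.02
position: [0.6525, -0.1331, 0.0203]
tcp_rot: [[-0.988, -0.152, 0.002], [-0.152, 0.988, -0.0], [-0.002, -0.001, -1.0]]
wrist_force: [-0.3, 0.5, 5.5]
opening: 0.246
grip_force: 68.3
```

```bash
python3 -m jog '[[0,0,-30,0,0,0,10],[0,0,-50,0,0,0,10],[0,0,-60,0,0,0,10],[31,49,0,0,0,0,10],[31,49,0,0,0,0,10],[31,49,0,0,0,0,10],[32,50,0,0,0,0,10],[32,50,0,0,0,0,10]]'; python3 -m jog '[[0,0,20,0,0,0,10],[0,0,0,0,0,0,10],[0,0,0,0,0,0,10],[0,0,0,0,0,0,10]]'; python3 lid.py .149; python3 - <<'E'
from h import *
cv2.imwrite("pics/w12.png",capture("wrist"))
E
```

```text
clock: 37.02
position: [0.4573, 0.0883, 0.1589]
tcp_rot: [[-0.988, -0.152, 0.001], [-0.152, 0.988, 0.0], [-0.001, 0.0, -1.0]]
wrist_force: [0.6, 1.2, -0.8]
opening: 0.245
grip_force: 69.0
clock: 37.52
position: [0.4599, 0.0866, 0.139]
tcp_rot: [[-0.988, -0.151, 0.001], [-0.151, 0.988, 0.0], [-0.001, -0.0, -1.0]]
wrist_force: [-0.5, -0.8, -2.4]
opening: 0.246
grip_force: 69.1
[0.45986479 0.08662267 0.13903504]
0.89 [322.1, 275.1, 278.0, 255.3]
ell (0.4434879720211029, 0.08236001431941986) (0.11097269505262375, 0.11202669888734818) circ ((0.44986793398857117, 0.08319758623838425), 0.05993634834885597) tool mm [17.03605735 -1.71464268]
0.63 [280.4, 319.6] [0.45022666 0.08245416 0.138     ]
```

View pics/w12.png

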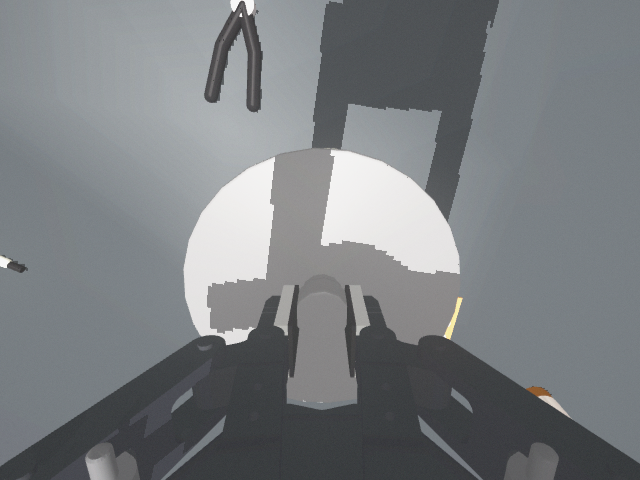

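The lid is held level over the pot, hiding it. My reference height was off; the flange is actually at 0.130 m, so I'll recompute.

```bash
python3 lid.py .130
```

```text
[0.45918161 0.08675543 0.13863778]
0.92 [321.7, 276.1, 274.6, 257.5]
ell (0.450775682926178, 0.08373977988958359) (0.12601706385612488, 0.1275191754102707) circ ((0.45833662152290344, 0.08504100143909454), 0.06827622652053833) tool mm [ 8.8327008 -1.7016315]
0.69 [282.2, 320.8] [0.45881242 0.08454741 0.119     ]
```

```bash
python3 -m jog '[[0,1.5,25,0,0,0,10],[0,0,15,0,0,0,10],[0,0,8,0,0,0,10],[0,0,5,0,0,0,10],[0,0,4,0,0,0,10],[0,0,3,0,0,0,10],[0,0,0,0,0,0,10],[0,0,0,0,0,0,10]]'
```

```text
clock: 38.88
position: [0.4586, 0.0886, 0.0787]
tcp_rot: [[-0.988, -0.153, 0.0], [-0.153, 0.988, 0.0], [-0.0, -0.0, -1.0]]
wrist_force: [-1.1, 0.4, -0.5]
opening: 0.246
grip_force: 69.1
```

```bash
python3 -m jog '[[0,0,1.5,0,0,0,10],[0,0,1,0,0,0,10],[0,0,0,0,0,0,10]]'; python3 -m jog '[[0,0,0,0,0,0,45],[0,0,0,0,0,0,45],[0,0,0,0,0,0,45],[0,0,0,0,0,0,45],[0,0,-30,0,0,0,45],[0,0,-50,0,0,0,45],[0,0,-30,0,0,0,45],[0,0,0,0,0,0,45]]'; python3 lid.py .067; python3 - <<'E'
from h import *
w=capture("wrist"); s=capture("scene")
cv2.imwrite("pics/w13.png",np.hstack([cv2.resize(w[100:340,200:440],(400,400)),cv2.resize(s[160:340,290:470],(400,400))]))
E
```

```text
clock: 39.25
position: [0.4585, 0.0886, 0.0762]
tcp_rot: [[-0.988, -0.153, 0.0], [-0.153, 0.988, 0.0], [-0.0, -0.0, -1.0]]
wrist_force: [0.2, -0.0, 2.7]
opening: 0.245
grip_force: 69.6
clock: 40.25
position: [0.4605, 0.0888, 0.1884]
tcp_rot: [[-0.988, -0.153, 0.006], [-0.153, 0.988, 0.001], [-0.006, -0.0, -1.0]]
wrist_force: [-0.2, -0.3, -1.1]
opening: 0.523
grip_force: 0.0
[0.46050482 0.08883212 0.18843495]
0.66 [322.1, 219.9, 172.7, 161.7]
ell (0.45766550302505493, 0.08676763623952866) (0.13528095185756683, 0.13568800687789917) circ ((0.45776206254959106, 0.08678966760635376), 0.06874570995569229) tool mm [ 4.29492309 -1.54209516]
0.72 [222.1, 321.5] [0.4576999  0.08669697 0.056     ]
```

View pics/w13.png

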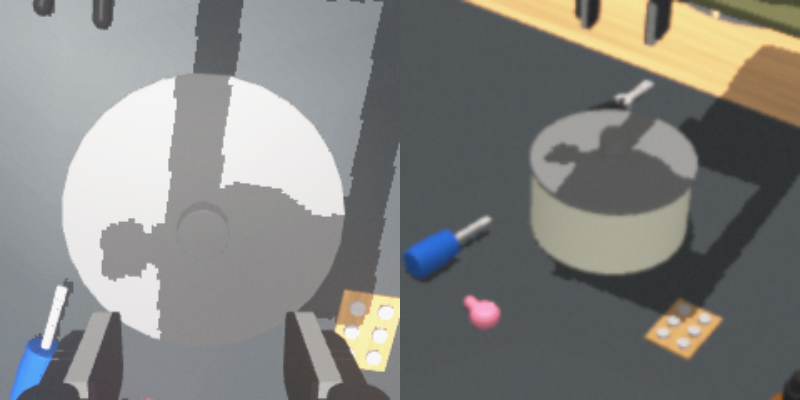

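The lid sits flush and level in both views. In the wrist view it is centred at (0.4577, 0.0868) and measures 135.5 mm at seated height, and the gripper is clear. I'll hand the job in.

```bash
python3 -m jog '[[0,0,0,0,0,0,45],[0,0,0,0,0,0,45],[0,0,0,0,0,0,45],[0,0,0,0,0,0,45]]' >/dev/null; python3 -c "
from plant import workorder; print(workorder.finish_job())"
```

```text
the job is handed in; nothing more can be done
None
```

The pot is packed in order (capsule, sieve, hearing aid and ear mould side by side, lid) and handed in at about 41 s of the 136 s; the last pictures showed the lid flush, but no verdict was returned.

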